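# Gauge the foot blocks of a model stand and bin the tight one

## Robot

A 6-joint arm with a two-finger parallel gripper is mounted at the origin on the work surface. World frame = base frame: x ahead of the robot, y to its left, z up, the work surface at z = 0. Lengths are in m, angles in rad, forces in N, time in s.
With the tool pointing down it reaches from about 0.425 to 0.95 m from the base axis. Payload 3.5 kg.
Tool frame: the origin (TCP) lies on the centre line of the jaws, within the pads' length; the fingertips stand 8 mm ahead of it and the grasp point (between the pads) lies 11 mm behind it; z points along the fingers, y is the line along which they close (so a half turn about z gives the same grasp; the last joint's range is limited). The gripper opens to 85 mm and grips with 20 to 120 N. Pads are 22 mm wide; open, the fingers measure 114 mm over their backs; the gripper's body (76 mm by 85 mm) begins 54 mm behind the grasp point. The pads swing forward as they close: fully open they stand 13 mm farther back than shut.
Start: joints at [-1.486, 0.286, 1.577, -0, 1.279, -0.15], TCP at [0.157, -0.656, 0.239] pointing down, gripper open.
Joint ranges: [-2.77, 2.77], [-0.9, 2.22], [0.21, 2.48], [-1.53, 4.67], [0.24, 2.81], [-2.84, 2.84]. Speed limits (rad/s): [2.79, 2.79, 3.14, 3.14, 3.14, 3.14].

## Interface

Orientations are given as a unit quaternion [x, y, z, w].
In Python, from plant import ctrl gives the robot as it stands. The module is installed in compiled form; this text tells all that it offers.
- The arm moves only by the tool send_rows, never from a script. Its argument "steps" is a list of rows, each a list of 5 numbers: the shift along the tool's x, y, z in m, then the turn about the tool's z in degrees, then the opening, from -1 (shut) to 1 (fully open). A call has 1 to 12 rows; each row is the pose to reach, as a shift and turn from the pose commanded when the call began, along the tool's axes at that moment; what a row does not reach only later rows make up. A row lasts 1/10 s, in which the tool goes at most 50 mm and 8.59 degrees, less where a joint would pass 70% of its speed; a pose out of reach is approached as far as the arm can. A call with a gripper value outside its range is refused whole. The fingers move at their own pace and stop on an object; "squeeze" is the grip in N (left out, the last holds). Time passes only in rows, so rows that repeat a pose let the fingers close. It gives the time, the measured TCP pose, the force, the opening and the grip force at its end, in the units of the state.
- ctrl.get_state(): the state, without advancing time (a new reading comes with each control period).
- ctrl.read_camera(name): name is "side" or "top" or "wrist"; returns the picture (384x512x3 uint8, red, green, blue); there is no depth.
- ctrl.calibration(name): a dict with "intrinsics" (3x3 intrinsics, pixels), "k1" (the pictures are not rectified: a ray, as slopes to the right and down, at radius r is drawn at 1 + k1 r^2 times it, then the intrinsics apply), "extrinsics" (4x4, takes a point from world to camera coordinates); the wrist camera has in their place "tool_from_camera" (4x4, takes a point from camera to tool coordinates, whose origin is the TCP and whose axes are the flange's). Camera axes: x right, y up, looking along -z (the intrinsics and any distortion apply to the point x, -y, -z); pixel columns grow to the right and rows downward; lengths in m; the calibration is good to about 2 mm. A picture is of the moment at which its call begins: read the wrist's pose just before it. calibration takes no time and is no camera call.
- ctrl.sign_off(): hands the job in; it is judged then, once.
The state is a dict: "time": time; "qpos": joint angles; "dq": joint speeds; "joint_efforts": joint torques, N m; "eef_pos": TCP position; "tcp_rot": TCP orientation; "contact_force": force on the tool from outside, world axes, zero at the start; "wrist_torque": the same for the moment, N m; "opening": opening from 0.0 (shut) to 1.0 (fully open); "finger_force": force on a finger pad.
Only numpy, scipy, OpenCV 4.12 (cv2) and the standard library are available. Lean on these libraries where they do the work, as an engineer would, in place of code of your own. Each camera call takes 0.05 s, during which the arm holds its last target. There are 200 camera calls.

## Task

One of the two bored wooden blocks has a hole that is too tight further down. Take the plug gauge from its stand and gently try it in both blocks, pressing lightly until it either goes fully home or stops hard, and never forcing it; then leave the gauge standing fully home in the block that takes it, and after that set the tight block down gently, upright, in the grey tray. Leave the good block about where it stands, and do not disturb the other things on the bench.

Things in the scene. Friction and masses are not known exactly. Their poses are not given: they have to be found in the camera images.
- gauge: Steel plug gauge, 92 mm long, 0.15 kg, starting upright in its stand, handle up. From the tip: round plug 20 mm wide, 34 mm long (lowest 4 mm tapers to 16 mm); collar 30 mm wide, 6 mm thick; dark square handle 18 x 18 mm, 52 mm long. Origin: centre of the tip; z towards the handle, x and y square to the handle. Fully home: collar on the block's top, tip 11 mm above its underside.
- stand: Fixed black square gauge stand, 70 x 70 x 45 mm high, with a 23.5 mm hole through its centre. Origin: centre of the underside, z up.
- block_1: Brown wooden block, 50 x 50 x 45 mm high, 0.13-0.21 kg, loose, upright. A 21.5 mm round hole runs down through its centre. The two blocks look alike, but in one, not known beforehand, the hole narrows to 16 mm at 16 mm below the mouth: a flat ledge that stops the gauge with its tip 29 mm above the underside. Origin: centre of the underside, z up, x and y square to the sides.
- block_2: Brown wooden block, 50 x 50 x 45 mm high, 0.13-0.21 kg, loose, upright. A 21.5 mm round hole runs down through its centre. The two blocks look alike, but in one, not known beforehand, the hole narrows to 16 mm at 16 mm below the mouth: a flat ledge that stops the gauge with its tip 29 mm above the underside. Origin: centre of the underside, z up, x and y square to the sides.
- tray: Fixed grey open tray for rejects, 170 x 170 mm outside, 28 mm high, walls and floor 5 mm thick. Origin: centre of the underside, z up, x and y along its sides.
- model_house: Small white model house on a plywood base, 75 x 100 mm, about 60 mm high. Origin: centre of the underside. Bystander, to be left alone.
- pencil_cup: Black round cup, 64 mm wide, 75 mm high. Origin: centre of the underside. Bystander, to be left alone.
- scale_block: Cardboard box, 40 x 90 x 22 mm high. Origin: centre of the underside. Bystander, to be left alone.

How it is judged:
By the outcome, as a careful person would: the job done as asked, in the order asked, and still so for the second after the job is handed in, with the robot touching nothing.
It also fails if it takes over 64 s, if anything falls off the work surface, if the arm or the gripper's body presses on something with over 40 N, if the wrist force passes 120 N, or if a joint passes its speed limit or range.

## Working session

There is one attempt and no reset: what is moved stays moved. The work goes in short steps, Python scripts to look and compute and a tool call to move; the robot and the scene stay as the last step left them, time stands still between calls to the robot, and variables do not carry over. Pictures are saved under pics/ and viewed, at most 10 in all, crops included, and the job is handed in when it is done.

Besides the shell and the picture viewer there is one more tool, called after ">>>" in YAML: its name, and indented under it one key for each argument. send_rows: Moves the arm, as the interface text tells. Its arguments: {"type":"object","properties":{"steps":{"type":"array","items":{"type":"array","items":{"type":"number"}}},"squeeze":{"type":"number"}},"required":["steps"]}

```bash
mkdir -p pics; cat > h.py <<'E'
import numpy as np, cv2
from plant import ctrl
from scipy.spatial.transform import Rotation as R
def snap(n,f):
    s=ctrl.get_state(); im=ctrl.read_camera(n); cv2.imwrite('pics/'+f,im[:,:,::-1]); return s,im
def ray(n,px,s=None):
    c=ctrl.calibration(n); K=np.array(c['intrinsics'],float)
    d=np.array([[px]],float)
    u=cv2.undistortPoints(d,K,np.array([c['k1'],0,0,0,0],float))[0,0]
    dc=np.array([u[0],-u[1],-1.])
    if n=='wrist':
        T=np.array(c['tool_from_camera']); Rt=R.from_quat(s['tcp_rot']).as_matrix()
        return Rt@T[:3,3]+np.array(s['eef_pos']), Rt@T[:3,:3]@dc
    E=np.array(c['extrinsics']); return -E[:3,:3].T@E[:3,3], E[:3,:3].T@dc
def atz(n,px,z,s=None):
    o,d=ray(n,px,s); return o+d*(z-o[2])/d[2]
def totool(p,s):
    return R.from_quat(s['tcp_rot']).inv().apply(np.array(p)-np.array(s['eef_pos']))
E
python3 - <<'E'
from h import *
s,a=snap('top','t0.png'); _,b=snap('side','s0.png')
print(s); print(ctrl.calibration('top'),ctrl.calibration('wrist'))
E
```

```text
{'time': 0.0, 'qpos': array([-1.48601707e+00,  2.87155443e-01,  1.57818075e+00,  4.25077540e-06,
        1.27862180e+00, -1.49981290e-01]), 'dq': array([-3.81811377e-04,  1.15167515e-03, -2.87087325e-04, -8.24369319e-04,
        7.85390065e-04, -6.70256027e-05]), 'joint_efforts': array([-3.04031873e-04, -4.05984235e+01, -2.92625785e+01, -1.80251327e-04,
        5.69074255e-03, -2.82363786e-06]), 'eef_pos': array([ 0.15699862, -0.65582481,  0.23795196]), 'tcp_rot': array([ 9.93118219e-01,  1.17110219e-01,  4.05829539e-05, -1.18197620e-03]), 'contact_force': array([ 0.69399509, -0.76692284,  0.48899655]), 'wrist_torque': array([0.01288033, 0.03192367, 0.01606749]), 'finger_force': 0.0, 'opening': 0.9985008722058254}
{'intrinsics': array([[356.13403909,   0.        , 256.63665064],
       [  0.        , 356.13403909, 190.39642817],
       [  0.        ,   0.        ,   1.        ]]), 'k1': -0.04514935869650807, 'extrinsics': array([[ 0.01223799, -0.99989327,  0.00798015, -0.02453292],
       [ 0.99272198,  0.01310565,  0.11971344, -0.6313657 ],
       [-0.11980525,  0.00645701,  0.99277641, -0.76771127],
       [ 0.        ,  0.        ,  0.        ,  1.        ]])} {'intrinsics': array([[319.62865293,   0.        , 255.08922355],
       [  0.        , 319.62865293, 193.62048529],
       [  0.        ,   0.        ,   1.        ]]), 'k1': -0.05472573536207392, 'tool_from_camera': array([[-3.16709751e-04,  9.52985213e-01,  3.03016639e-01,
         7.75669353e-02],
       [ 9.99999740e-01,  1.05655709e-04,  7.12902573e-04,
        -5.32273442e-04],
       [ 6.47370173e-04,  3.03016786e-01, -9.52984999e-01,
        -1.34059751e-01],
       [ 0.00000000e+00,  0.00000000e+00,  0.00000000e+00,
         1.00000000e+00]])}
```

View pics/t0.png

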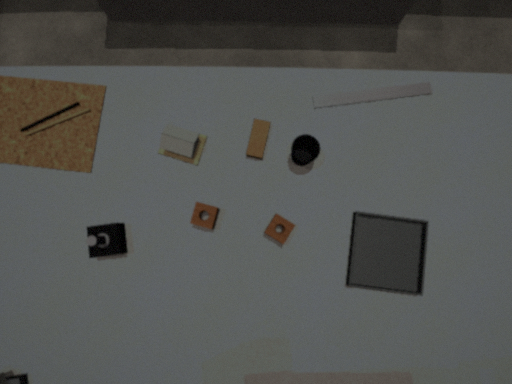

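View pics/s0.png

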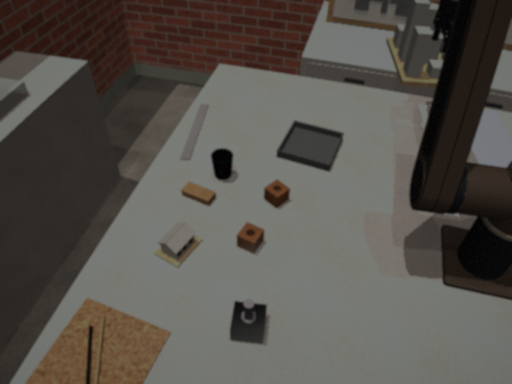

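The top view shows the stand with gauge at about (107,240), blocks at (205,216) and (279,230), the tray at (388,253), the cup at (305,150), and the house and box above them. I'll enlarge the key areas next.

```bash
python3 - <<'E'
import cv2,numpy as np
a=cv2.imread('pics/t0.png'); 
def c(x,y): return cv2.resize(a[y:y+48,x:x+64],None,fx=6,fy=6,interpolation=cv2.INTER_CUBIC)
l=[c(70,216),c(173,193),c(247,206)]
l.append(cv2.resize(a[200:308,330:474],(384,288)))
m=np.vstack([np.hstack(l[:2]),np.hstack(l[2:])])
cv2.imwrite('pics/c0.png',np.clip(m.astype(float)*1.8+15,0,255).astype(np.uint8))
E
```

```text
(no output)
```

View pics/c0.png

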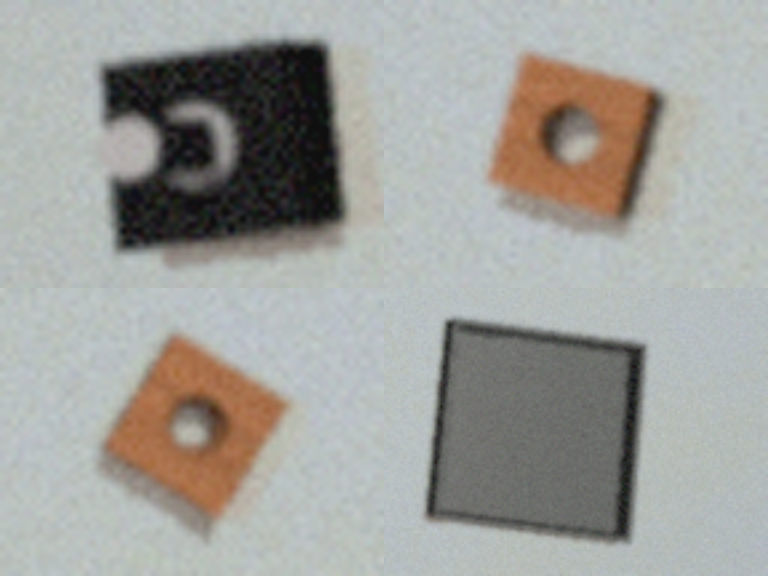

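```bash
python3 - <<'E'
from h import *
s=ctrl.get_state()
def f(P,ox,oy,sx,x0,y0,z):
    W=np.array([atz('top',((x-ox+.5)/sx-.5+x0,(y-oy+.5)/sx-.5+y0),z) for x,y in P]); 
    print(W.mean(0).round(4)); 
    if len(W)==4:
        e=np.diff(np.vstack([W,W[:1]]),axis=0)
        print(np.hypot(e[:,0],e[:,1]).round(4),np.degrees(np.arctan2(e[:,1],e[:,0]))%90)
    return W.mean(0)
f([(527,55),(655,92),(622,217),(490,180)],384,0,6,173,193,.045)
f([(572,133)],384,0,6,173,193,.045)
f([(177,335),(288,405),(217,515),(105,448)],0,288,6,247,206,.045)
f([(198,422)],0,288,6,247,206,.045)
f([(450,320),(643,347),(630,540),(428,517)],384,288,8/3,330,200,.028)
f([(200,147)],0,0,6,70,216,.051)
f([(130,148)],0,0,6,70,216,.103)
print(R.from_quat(s['tcp_rot']).as_matrix().round(3))
for n,p in dict(house=(183,148),box=(258,139),cup=(305,150)).items(): print(n,atz('top',p,.03).round(3))
E
```

```text
[0.5737 0.0996 0.045 ]
[0.0498 0.0477 0.0509 0.0482] [74.68267388 76.59589452 75.26717536 75.27387825]
[0.5747 0.1001 0.045 ]
[ 0.5464 -0.0679  0.045 ]
[0.0485 0.0483 0.0479 0.0496] [58.38717733 57.25206538 59.90333431 57.9361541 ]
[ 0.5477 -0.0684  0.045 ]
[ 0.4939 -0.3152  0.028 ]
[0.1694 0.1637 0.1731 0.167 ] [82.70231972 83.941829   83.80600564 82.64784668]
[0.5154 0.3207 0.051 ]
[0.5159 0.3231 0.103 ]
[[ 0.973  0.233 -0.   ]
 [ 0.233 -0.973  0.002]
 [ 0.    -0.002 -1.   ]]
house [0.729 0.156 0.03 ]
box [ 0.753 -0.018  0.03 ]
cup [ 0.729 -0.128  0.03 ]
```

>>> send_rows:
  steps:
    - [0.54,-0.566,0,0,1]
    - [0.54,-0.566,0,0,1]
    - [0.54,-0.566,0,0,1]
    - [0.54,-0.566,0,0,1]
    - [0.54,-0.566,0,0,1]
    - [0.54,-0.566,0,0,1]
    - [0.54,-0.566,0,0,1]
    - [0.54,-0.566,0,0,1]
    - [0.54,-0.566,0,0,1]
    - [0.54,-0.566,0,0,1]
    - [0.54,-0.566,0,0,1]
    - [0.54,-0.566,0,0,1]

```text
time: 1.3
eef_pos: [0.4593, -0.1358, 0.2391]
tcp_rot: [0.993, 0.117, 0.0, 0.0]
contact_force: [0.3, -0.6, -0.1]
opening: 0.997
finger_force: 0.0
```

>>> send_rows:
  steps:
    - [0.124,-0.131,0,0,1]
    - [0.124,-0.131,0,0,1]
    - [0.124,-0.131,0,0,1]
    - [0.124,-0.131,0,0,1]
    - [0.124,-0.131,0,0,1]
    - [0.124,-0.131,0,0,1]

```text
time: 1.9
eef_pos: [0.5487, 0.0188, 0.2386]
tcp_rot: [0.993, 0.118, -0.001, 0.0]
contact_force: [-0.1, 0.0, -0.4]
opening: 1.0
finger_force: 0.0
```

```bash
python3 - <<'E'
from h import *
import pickle
s,a=snap('wrist','w1.png'); pickle.dump(s,open('w1.pkl','wb')); print(s['eef_pos'],s['dq'].round(3))
b=np.clip(cv2.resize(a,(800,600),interpolation=cv2.INTER_CUBIC)[:,:,::-1]*1.5,0,255).astype(np.uint8); cv2.imwrite('pics/w1b.png',b)
E
```

```text
[0.54866294 0.01881829 0.23862258] [-0.035 -0.017  0.014 -0.001  0.    -0.001]
```

View pics/w1b.png

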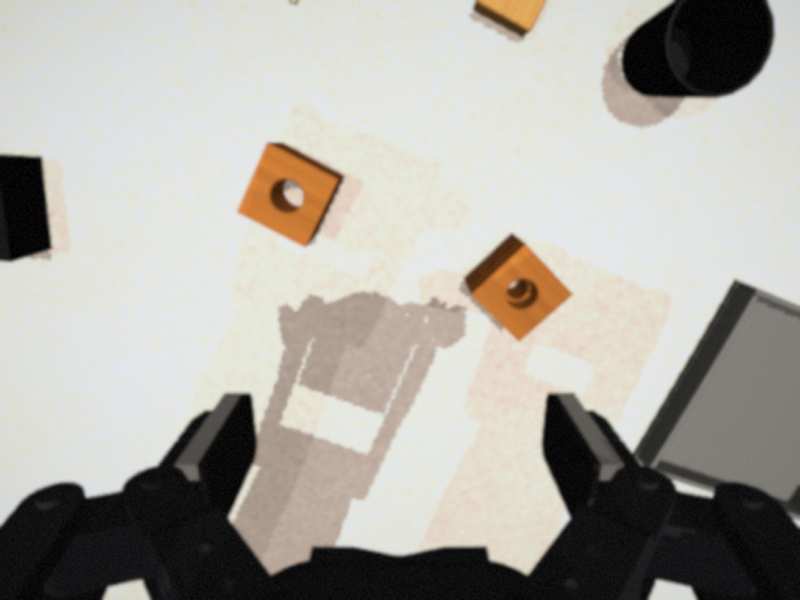

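The wrist view shows hole centres at (288,195) on the left block and (521,291) on the right block, in the 800-px scale. The right hole seems to show an inner ring, so I'll try it first.

```bash
python3 - <<'E'
from h import *
import pickle
s=pickle.load(open('w1.pkl','rb'))
k=.64
for n,p in dict(A=(288,195),A2=((342+239)/2,(178+211)/2),B=(521,291),B2=((572+466)/2,(293+285)/2)).items():
    print(n,atz('wrist',(p[0]*k-.2,p[1]*k-.2),.045,s).round(4))
E
```

```text
A [0.5767 0.1002 0.045 ]
A2 [0.5774 0.0987 0.045 ]
B [ 0.5502 -0.0661  0.045 ]
B2 [ 0.5512 -0.0643  0.045 ]
```

>>> send_rows:
  steps:
    - [0.038,-0.302,0,0,1]
    - [0.038,-0.302,0,0,1]
    - [0.038,-0.302,0,0,1]
    - [0.038,-0.302,0,0,1]
    - [0.038,-0.302,0,0,1]
    - [0.038,-0.302,0,0,1]
    - [0.038,-0.302,0,0,1]
    - [0.038,-0.302,0,0,1]

```text
time: 2.75
eef_pos: [0.5155, 0.3207, 0.2391]
tcp_rot: [0.993, 0.118, -0.0, 0.0]
contact_force: [-0.1, -0.3, -0.3]
opening: 0.999
finger_force: 0.0
```

```bash
python3 - <<'E'
from h import *
import pickle
s,a=snap('wrist','w2.png'); pickle.dump(s,open('w2.pkl','wb')); print(s['eef_pos'],s['dq'].round(3))
b=np.clip(cv2.resize(a[64:364,56:456],(800,600),interpolation=cv2.INTER_CUBIC)[:,:,::-1]*2.5,0,255).astype(np.uint8); cv2.imwrite('pics/w2b.png',b)
E
```

```text
[0.51546711 0.32068682 0.23906996] [-0.041 -0.013  0.015 -0.01   0.001 -0.006]
```

View pics/w2b.png

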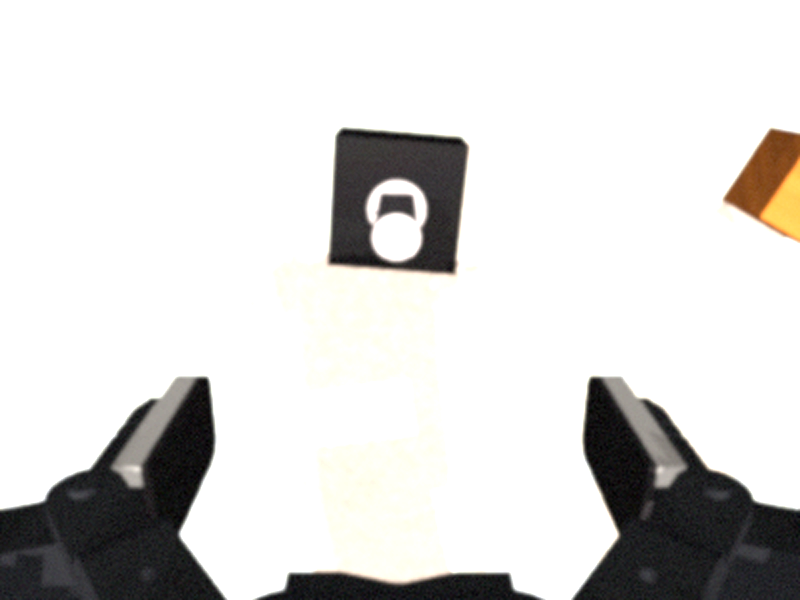

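The gauge cap is at (397,237) in the crop and the collar is just above it. The handle face runs horizontally in the image, so the handle is aligned with the gripper.

```bash
python3 - <<'E'
from h import *
import pickle
s=pickle.load(open('w2.pkl','rb'))
f=lambda p:(p[0]/2+56-.25,p[1]/2+64-.25)
for p,z in [((397,237),.103),((397,208),.051),((398,195),.051)]:
    w=atz('wrist',f(p),z,s); print(w.round(4),totool(w,s).round(4))
for p in [(336,140),(467,148),(455,272),(330,263)]: print(atz('wrist',f(p),.045,s).round(4))
E
```

```text
[0.5171 0.3225 0.103 ] [ 0.0021 -0.0015  0.1361]
[0.5181 0.3229 0.051 ] [ 0.0031 -0.0016  0.1881]
[0.5248 0.3239 0.051 ] [ 0.01   -0.0011  0.1881]
[0.544 0.361 0.045]
[0.5556 0.295  0.045 ]
[0.4895 0.2837 0.045 ]
[0.4787 0.3507 0.045 ]
```

>>> send_rows:
  steps:
    - [0.0025,-0.0015,0.05,0,1]
    - [0.0025,-0.0015,0.1,0,1]
    - [0.0025,-0.0015,0.14,0,0.3]
    - [0.0025,-0.0015,0.16,0,0.0]
    - [0.0025,-0.0015,0.168,0,-0.2]
    - [0.0025,-0.0015,0.168,0,-1]
    - [0.0025,-0.0015,0.168,0,-1]
    - [0.0025,-0.0015,0.168,0,-1]
    - [0.0025,-0.0015,0.168,0,-1]
    - [0.0025,-0.0015,0.168,0,-1]
  squeeze: 40

```text
time: 3.8
eef_pos: [0.5183, 0.3232, 0.0724]
tcp_rot: [0.993, 0.117, 0.001, -0.0]
contact_force: [0.4, 0.9, 0.2]
opening: 0.203
finger_force: 43.2
```

>>> send_rows:
  steps:
    - [0,0,-0.02,0,-1]
    - [0,0,-0.05,0,-1]
    - [0,0,-0.09,0,-1]
    - [-0.008,0.049,-0.1,0,-1]
    - [-0.016,0.097,-0.1,0,-1]
    - [-0.023,0.145,-0.1,0,-1]
    - [-0.03,0.193,-0.1,0,-1]
    - [-0.038,0.241,-0.1,0,-1]
    - [-0.046,0.289,-0.1,0,-1]
    - [-0.053,0.337,-0.1,0,-1]
    - [-0.059,0.385,-0.1,0,-1]
    - [-0.059,0.385,-0.1,0,-1]

```text
time: 5.0
eef_pos: [0.5507, -0.0705, 0.1722]
tcp_rot: [0.993, 0.114, 0.001, 0.001]
contact_force: [-0.6, 0.3, -2.0]
opening: 0.204
finger_force: 42.8
```

>>> send_rows:
  steps:
    - [0,0,0,0,-1]
    - [0,0,0,0,-1]

```text
time: 5.2
eef_pos: [0.5497, -0.0642, 0.1712]
tcp_rot: [0.993, 0.118, -0.0, -0.0]
contact_force: [-0.4, 0.8, -1.4]
opening: 0.206
finger_force: 42.8
```

```bash
python3 - <<'E'
from h import *
import pickle
s,a=snap('wrist','w3.png'); pickle.dump(s,open('w3.pkl','wb')); print(s['eef_pos'],s['dq'].round(3),s['contact_force'])
b=np.clip(cv2.resize(a[40:265,120:420],(800,600),interpolation=cv2.INTER_CUBIC)[:,:,::-1]*2.,0,255).astype(np.uint8); cv2.imwrite('pics/w3b.png',b)
E
```

```text
[ 0.5497109  -0.06419942  0.17122093] [ 0.02  -0.004  0.006 -0.002 -0.001  0.   ] [-0.4320601   0.7752584  -1.35188657]
```

View pics/w3b.png

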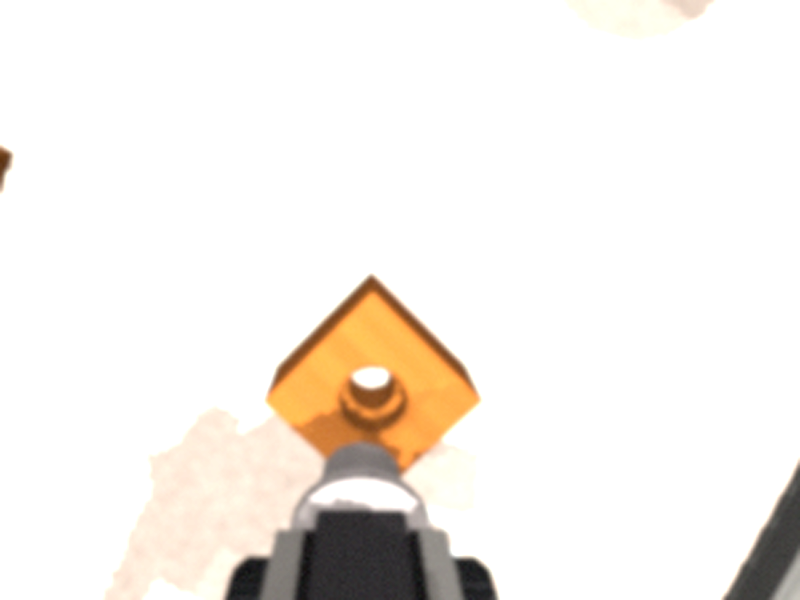

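The right block's hole mouth is centred at (373,398) in the crop. The gauge tip's far edge is at (361,446) and the plug spans columns 322–401.

```bash
cat >> h.py <<'E'
def tooltgt(p,tz,s):
    # pixel -> tool coords on plane tool z = tz
    c=ctrl.calibration('wrist');o,d=ray('wrist',p,s); Q=R.from_quat(s['tcp_rot']).inv()
    o=Q.apply(o-np.array(s['eef_pos']));d=Q.apply(d); return o+d*(tz-o[2])/d[2]
E
python3 - <<'E'
from h import *
import pickle
s=pickle.load(open('w3.pkl','rb')); q=800/300
f=lambda x,y:(x/q+120-.3,y/q+40-.3)
hz=s['eef_pos'][2]-.045
for n,p,z in [('hole',(373,398),hz),('holeL',(339,398),hz),('holeR',(407,398),hz),('top',(372,364),hz),('bot',(372,431),hz),('cornL',(267,400),hz),('cornR',(480,399),hz),('cornT',(371,291),hz),('tipfar',(361.5,446),.0614),('plL',(322,472),.0574),('plR',(401,472),.0574),('colL',(295,515),.0214),('colR',(425,515),.0214)]:
    print(n,tooltgt(f(*p),z,s).round(4))
E
```

```text
hole [-0.001   0.0031  0.1262]
holeL [-0.001  -0.0078  0.1262]
holeR [-0.001   0.0139  0.1262]
top [0.0102 0.0027 0.1262]
bot [-0.0122  0.0028  0.1262]
cornL [-0.0017 -0.0308  0.1262]
cornR [-0.0014  0.0373  0.1262]
cornT [0.0333 0.0023 0.1262]
tipfar [ 0.0063 -0.0006  0.0614]
plL [ 0.0011 -0.0101  0.0574]
plR [0.0011 0.009  0.0574]
colL [ 0.0063 -0.0138  0.0214]
colR [0.0063 0.0121 0.0214]
```

>>> send_rows:
  steps:
    - [0.0005,0.0035,0.02,0,-1]
    - [0.0005,0.0035,0.045,0,-1]
    - [0.0005,0.0035,0.058,0,-1]
    - [0.0005,0.0035,0.061,0,-1]
    - [0.0005,0.0035,0.064,0,-1]
    - [0.0005,0.0035,0.067,0,-1]
    - [0.0005,0.0035,0.069,0,-1]
    - [0.0005,0.0035,0.069,0,-1]

```text
time: 6.05
eef_pos: [0.5514, -0.0685, 0.103]
tcp_rot: [0.993, 0.117, 0.0, -0.0]
contact_force: [-1.0, 1.3, 1.0]
opening: 0.202
finger_force: 43.1
```

>>> send_rows:
  steps:
    - [0,0,0.002,0,-1]
    - [0,0,0.004,0,-1]
    - [0,0,0.006,0,-1]
    - [0,0,0.006,0,-1]

```text
time: 6.45
eef_pos: [0.5508, -0.0684, 0.0956]
tcp_rot: [0.993, 0.117, -0.001, -0.0]
contact_force: [-2.0, -1.5, -3.0]
opening: 0.205
finger_force: 42.9
```

>>> send_rows:
  steps:
    - [0,0,0.002,0,-1]
    - [0,0,0.004,0,-1]
    - [0,0,0.0055,0,-1]
    - [0,0,0.0055,0,-1]

```text
time: 6.85
eef_pos: [0.5512, -0.0685, 0.0905]
tcp_rot: [0.993, 0.117, -0.0, -0.0]
contact_force: [-0.6, 0.7, -2.2]
opening: 0.204
finger_force: 42.9
```

>>> send_rows:
  steps:
    - [0,0,0.001,0,-1]
    - [0,0,0.002,0,-1]
    - [0,0,0.002,0,-1]

```text
time: 7.15
eef_pos: [0.5515, -0.0685, 0.0901]
tcp_rot: [0.993, 0.117, -0.0, -0.0]
contact_force: [-3.7, 1.0, 6.5]
opening: 0.206
finger_force: 43.8
```

>>> send_rows:
  steps:
    - [0,0,0.0005,0,-1]
    - [0,0,0.0005,0,-1]

```text
time: 7.35
eef_pos: [0.5515, -0.0685, 0.0901]
tcp_rot: [0.993, 0.117, -0.0, -0.0]
contact_force: [-4.9, 1.2, 7.3]
opening: 0.205
finger_force: 44.1
```

>>> send_rows:
  steps:
    - [0,0,-0.005,0,-1]
    - [0,0,-0.012,0,-1]
    - [0,0,-0.02,0,-1]
    - [0,0,-0.045,0,-1]
    - [0,0,-0.082,0,-1]
    - [0.016,-0.039,-0.082,0,-1]
    - [0.035,-0.085,-0.082,0,-1]
    - [0.053,-0.13,-0.082,0,-1]
    - [0.064,-0.156,-0.082,0,-1]
    - [0.064,-0.156,-0.082,0,-1]
    - [0.064,-0.156,-0.082,0,-1]

```text
time: 8.45
eef_pos: [0.5775, 0.0985, 0.1707]
tcp_rot: [0.993, 0.118, 0.001, 0.0]
contact_force: [0.4, -0.2, -1.3]
opening: 0.203
finger_force: 42.8
```

```bash
python3 - <<'E'
from h import *
import pickle
s,a=snap('wrist','w4.png'); pickle.dump(s,open('w4.pkl','wb')); print(s['eef_pos'],s['dq'].round(3),s['contact_force'])
b=np.clip(cv2.resize(a[40:265,120:420],(800,600),interpolation=cv2.INTER_CUBIC)[:,:,::-1]*2.,0,255).astype(np.uint8); cv2.imwrite('pics/w4b.png',b)
E
```

```text
[0.57750382 0.09851421 0.17073785] [-0.033 -0.003  0.01  -0.003  0.003  0.001] [ 0.40355776 -0.18360778 -1.25544783]
```

View pics/w4b.png

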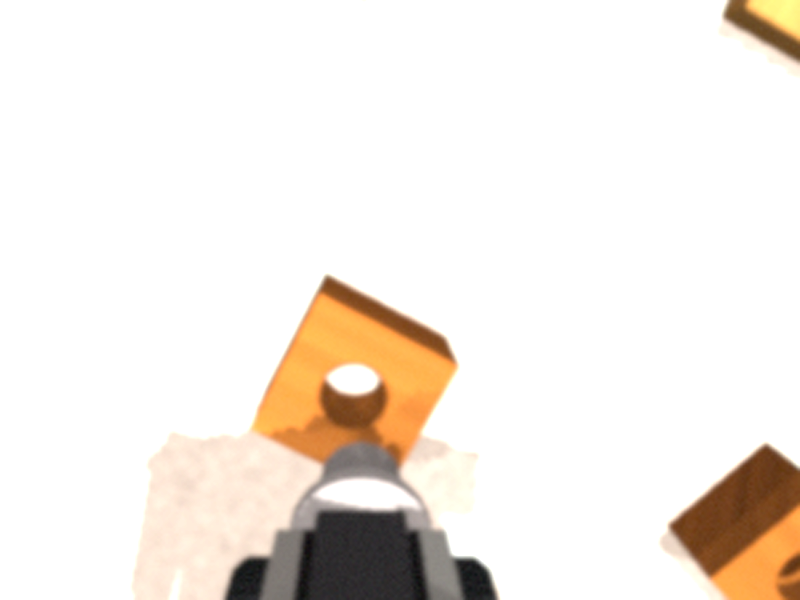

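The left hole mouth is centred at (353,396) and open all the way through.

>>> send_rows:
  steps:
    - [0.001,-0.0025,0.02,0,-1]
    - [0.001,-0.0025,0.045,0,-1]
    - [0.001,-0.0025,0.058,0,-1]
    - [0.001,-0.0025,0.061,0,-1]
    - [0.001,-0.0025,0.064,0,-1]
    - [0.001,-0.0025,0.067,0,-1]
    - [0.001,-0.0025,0.069,0,-1]
    - [0.001,-0.0025,0.069,0,-1]

```text
time: 9.3
eef_pos: [0.5779, 0.1008, 0.1017]
tcp_rot: [0.993, 0.117, 0.0, 0.0]
contact_force: [-0.3, 0.6, -2.1]
opening: 0.205
finger_force: 42.8
```

Position matches the target and the tip is inside the mouth. I'll continue down in small steps.

>>> send_rows:
  steps:
    - [0,0,0.002,0,-1]
    - [0,0,0.004,0,-1]
    - [0,0,0.006,0,-1]
    - [0,0,0.008,0,-1]
    - [0,0,0.01,0,-1]
    - [0,0,0.01,0,-1]

```text
time: 9.9
eef_pos: [0.5773, 0.1008, 0.0908]
tcp_rot: [0.993, 0.117, -0.0, -0.0]
contact_force: [-0.0, -0.1, -1.5]
opening: 0.208
finger_force: 42.8
```

>>> send_rows:
  steps:
    - [0,0,0.002,0,-1]
    - [0,0,0.004,0,-1]
    - [0,0,0.006,0,-1]
    - [0,0,0.008,0,-1]
    - [0,0,0.01,0,-1]
    - [0,0,0.012,0,-1]
    - [0,0,0.014,0,-1]
    - [0,0,0.016,0,-1]
    - [0,0,0.016,0,-1]

```text
time: 10.8
eef_pos: [0.5773, 0.1008, 0.0749]
tcp_rot: [0.993, 0.117, -0.0, -0.0]
contact_force: [0.1, -0.1, -1.2]
opening: 0.205
finger_force: 42.8
```

>>> send_rows:
  steps:
    - [0,0,0.001,0,-1]
    - [0,0,0.002,0,-1]
    - [0,0,0.003,0,-1]
    - [0,0,0.004,0,-1]
    - [0,0,0.004,0,-1]

```text
time: 11.3
eef_pos: [0.5778, 0.1008, 0.0724]
tcp_rot: [0.993, 0.117, -0.0, 0.0]
contact_force: [-3.1, 0.2, 4.5]
opening: 0.202
finger_force: 43.6
```

>>> send_rows:
  steps:
    - [0,0,-0.001,0,-1]
    - [0,0,-0.001,0,-0.5]
    - [0,0,-0.001,0,-0.3]
    - [0,0,-0.001,0,0]
    - [0,0,-0.001,0,0.3]
    - [0,0,-0.01,0,0.5]
    - [0,0,-0.04,0,0.5]
    - [0,0,-0.08,0,0.6]
    - [0,0,-0.12,0,1]

```text
time: 12.2
eef_pos: [0.5772, 0.1008, 0.1928]
tcp_rot: [0.993, 0.117, -0.0, -0.0]
contact_force: [0.6, 0.1, -0.2]
opening: 0.945
finger_force: 0.0
```

>>> send_rows:
  steps:
    - [-0.014,0.034,0,-8,1]
    - [-0.03,0.072,0,-16,1]
    - [-0.047,0.112,0,-24,1]
    - [-0.066,0.158,0,-32,1]
    - [-0.066,0.158,0,-40,1]
    - [-0.066,0.158,0,-45,1]
    - [-0.066,0.158,0,-45,1]
    - [-0.066,0.158,0,-45,1]

```text
time: 13.0
eef_pos: [0.5503, -0.0682, 0.1918]
tcp_rot: [0.873, 0.487, 0.0, 0.0]
contact_force: [-0.4, 0.7, -0.2]
opening: 0.998
finger_force: 0.0
```

```bash
python3 - <<'E'
from h import *
import pickle
s,a=snap('wrist','w5.png'); pickle.dump(s,open('w5.pkl','wb')); print(s['eef_pos'],s['qpos'].round(3),s['contact_force'])
b=np.clip(cv2.resize(a,(800,600),interpolation=cv2.INTER_CUBIC)[:,:,::-1]*1.7,0,255).astype(np.uint8); cv2.imwrite('pics/w5b.png',b)
E
```

```text
[ 0.55029089 -0.06817117  0.19183014] [-0.306  0.066  1.919  0.     1.156  0.246] [-0.44181724  0.68150756 -0.2372392 ]
```

View pics/w5b.png

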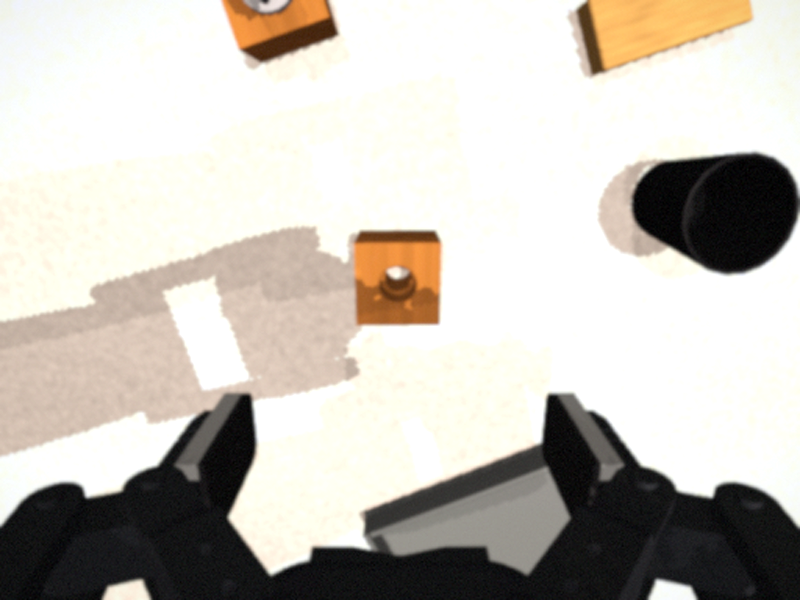

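The tight block stands square between the fingers, with its hole at (397,284). The gauge stands in the other block at top left.

>>> send_rows:
  steps:
    - [0,0,0.05,0,1]
    - [0,0,0.1,0,1]
    - [0,0,0.14,0,1]
    - [0,0,0.165,0,1]
    - [0,0,0.173,0,1]
    - [0,0,0.173,0,0.5]
    - [0,0,0.173,0,0]
    - [0,0,0.173,0,-0.5]
    - [0,0,0.173,0,-0.5]
    - [0,0,0.173,0,-0.5]
  squeeze: 35

```text
time: 14.05
eef_pos: [0.552, -0.0687, 0.0206]
tcp_rot: [0.873, 0.488, 0.002, 0.001]
contact_force: [0.5, 0.2, 5.9]
opening: 0.577
finger_force: 39.2
```

>>> send_rows:
  steps:
    - [0,0,-0.015,0,-0.5]
    - [0,0,-0.05,0,-0.5]
    - [0,0,-0.09,0,-0.5]
    - [-0.038,0.014,-0.1,0,-0.5]
    - [-0.08,0.029,-0.1,0,-0.5]
    - [-0.12,0.043,-0.1,0,-0.5]
    - [-0.16,0.057,-0.1,0,-0.5]
    - [-0.2,0.071,-0.1,0,-0.5]
    - [-0.238,0.0846,-0.1,0,-0.5]
    - [-0.238,0.0846,-0.1,0,-0.5]
    - [-0.238,0.0846,-0.1,0,-0.5]

```text
time: 15.15
eef_pos: [0.497, -0.3158, 0.1185]
tcp_rot: [0.873, 0.487, -0.0, -0.0]
contact_force: [-0.2, 0.3, -1.7]
opening: 0.578
finger_force: 38.2
```

>>> send_rows:
  steps:
    - [0,0,0.04,0,-0.5]
    - [0,0,0.07,0,-0.5]
    - [0,0,0.083,0,-0.5]
    - [0,0,0.086,0,-0.5]
    - [0,0,0.089,0,-0.5]
    - [0,0,0.091,0,-0.5]
    - [0,0,0.091,0,-0.5]

```text
time: 15.85
eef_pos: [0.4986, -0.3159, 0.0286]
tcp_rot: [0.873, 0.488, 0.0, 0.001]
contact_force: [-0.1, -0.3, -2.4]
opening: 0.579
finger_force: 38.1
```

>>> send_rows:
  steps:
    - [0,0,0.001,0,-0.5]
    - [0,0,0.002,0,-0.5]
    - [0,0,0.003,0,-0.5]
    - [0,0,0.003,0,-0.5]

```text
time: 16.25
eef_pos: [0.4981, -0.3157, 0.0257]
tcp_rot: [0.873, 0.488, 0.0, 0.0]
contact_force: [-2.8, 1.2, 5.4]
opening: 0.581
finger_force: 39.0
```

>>> send_rows:
  steps:
    - [0,0,0,0,0.3]
    - [0,0,0,0,0.5]
    - [0,0,0,0,0.8]
    - [0,0,-0.003,0,0.9]
    - [0,0,-0.03,0,0.9]
    - [0,0,-0.08,0,0.9]
    - [0,0,-0.13,0,0.9]
    - [0,0,-0.18,0,0.9]
    - [0,0,-0.18,0,0.9]

```text
time: 17.15
eef_pos: [0.5015, -0.3185, 0.2145]
tcp_rot: [0.873, 0.488, 0.003, 0.008]
contact_force: [-0.3, -1.4, 0.4]
opening: 0.948
finger_force: 0.0
```

```bash
python3 - <<'E'
from h import *
s,a=snap('side','s6.png'); s,b=snap('wrist','w6.png')
print(s['eef_pos'],s['time'])
A=cv2.resize(a[100:350,150:400],(400,400),interpolation=cv2.INTER_CUBIC)*1.0; B=cv2.resize(b[:,64:448],(400,400))
cv2.imwrite('pics/m6.png',np.clip(np.hstack([A,B])[:,:,::-1]*1.7,0,255).astype(np.uint8))
E
```

```text
[ 0.4999424  -0.31720298  0.21023566] 17.2
```

View pics/m6.png

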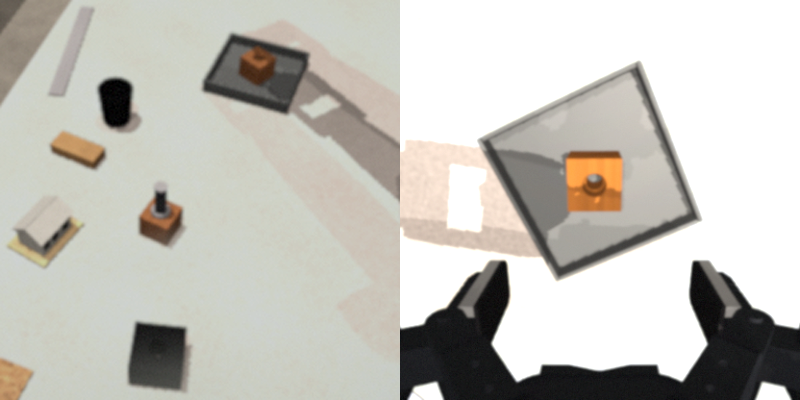

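The side view (left) shows the gauge upright with its collar on the good block at (160,212), and the stand empty at (158,355). The wrist view (right) shows the tight block upright in the middle of the tray at (594,182), and the other things undisturbed.

```bash
python3 -c "
from plant import ctrl
print(ctrl.sign_off())"
```

```text
the job is handed in; nothing more can be done
None
```

The job is handed in at about 17 s: the gauge stands fully home in the good block (the one nearer the stand), and the tight block, which stopped the gauge at its ledge, sits upright in the grey tray.

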